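# Close the carving clamp

### The job

The sliding jaw of the carving clamp is locked away from the wooden panel. Using shut fingertips from above, press the black lock button on top of the jaw right down and, keeping it down the whole way, push the jaw along its rail towards the panel until it meets the two end-stop blocks; then let go so that the button springs up and locks the jaw there, and leave everything clear. Do not grasp or lift anything, and leave the panel and the things around it where they are.

Things in the scene. Friction and masses are not known exactly. Their poses are not given: they have to be found in the camera images.
- fixture: Clamping board, fixed to the bench: plywood, 270 (x) x 500 (y) x 18 mm. Origin: centre of its underside, on the bench; z up. An aluminium rail 44 mm wide, top at z = 30 mm, runs along its y axis (x = 0, y = -245 to +30 mm); the panel lies at the +y end, against two wooden dogs 20 mm across at y = 236 mm, tops at z = 58 mm.
- end_stop (a point): On the board's x = 0 line, midway between the two dark steel end-stop blocks (at x = -82 and +82 mm, 24 mm wide, tops 46 mm above the bench), in the plane of their stop faces, which look to -y; at y = 34 mm of the board, 34 mm above the bench. The jaw's facing meets these faces.
- jaw (a joint): Position of the sliding jaw along the rail, in m: 0 at the far (-y) end, 0.150 against the end stop, growing towards the board's +y. Starts from 0 to 0.06. Grey block, 56 (x) x 76 (y) mm, top 56 mm above the bench; wooden facing 190 mm wide, 48 mm high at its +y front. Button up: a brake holds it against about 20 N; button down: it slides with about 2 N.
- lock (a joint): Travel of the lock button in m: 0 up (jaw locked), 0.008 fully down; pressed straight down. Its spring takes about 6 N to start and 10 N fully down, and lifts it again when let go. The brake eases off over the first 4 mm; hold it more than 4 mm down while the jaw moves.
- thumb_stop (a point): Middle of the top edge of the thumb stop's front (+y) face, 80 mm above the bench. The grey thumb stop, 44 mm (x) x 16 mm (y), rises from the jaw behind the button (-y side), its face 4 mm from the button's edge, 22 mm from its centre, with a 68 mm high step 12 mm deep behind it. A fingertip on the button can push against it.
- button_top (a point): Centre of the top of the lock button, a ribbed black plastic block, 34 mm (board's x) x 36 mm (board's y) in plan. Its top is 66 mm above the bench when up, 58 mm when fully down, 2 mm above the jaw's top. It rides on the jaw, and always lies at x = 0 of the board, at y = -156 mm + jaw.
- jaw_face (a point): Centre of the front (+y) face of the jaw's wooden facing, 34 mm above the bench, on the board's x = 0 line, 40 mm ahead (+y) of the button's centre. At the end stop it is at y = 34 mm of the board.
- panel: The carving panel, a loose wooden slab 130 (x) x 190 (y) x 28 mm with a round figure drawn on it, 0.36 kg, lying on the board against the dogs; origin: centre of its underside. With the jaw at its end stop 1 mm is left between the facing and the panel.
- glue: Bystander: a white glue bottle, 56 mm across, 150 mm tall, standing behind the clamping board; origin: centre of its underside as built. Leave alone.
- tin: Bystander: a round tin, 76 mm across, 85 mm tall, standing behind the board; origin: centre of its underside as built. Leave alone.
- offcut: Bystander: a wood offcut, 55 x 75 x 35 mm, lying behind the board; origin: centre of its underside as built. Leave alone.
- gouge: Bystander: a carving gouge with wooden handle, 170 mm long, 26 mm thick, lying lengthwise on the carving panel; origin: centre of its underside as built. Leave alone.
- brush: Bystander: a flat bench brush, 200 mm long, lying beyond the dog end of the board; origin: centre of its underside as built. Leave alone.
- mallet: Bystander: a wooden mallet, 260 mm long, lying beyond the rail end of the board; origin: centre of its underside as built. Leave alone.
- plug_a: Bystander: a wooden plug, 24 mm across, 30 mm tall, standing on the clamping board beside the rail, outside the jaw's path; origin: centre of its underside as built. Leave alone.
- plug_b: Bystander: a wooden plug, 24 mm across, 24 mm tall, standing on the carving panel; origin: centre of its underside as built. Leave alone.

How it is judged:
By the outcome, as a careful person would: the job done as asked, in the order asked, and still so for the second after the job is handed in, with the robot touching nothing.
It also fails if it takes over 38 s, if anything falls off the work surface, if the arm or the gripper's body presses on something with over 40 N, if the wrist force passes 120 N, or if a joint passes its speed limit or range.

### The arm

A 6-joint arm with a two-finger parallel gripper is mounted at the origin on the work surface. World frame = base frame: x ahead of the robot, y to its left, z up, the work surface at z = 0. Lengths are in m, angles in rad, forces in N, time in s.
With the tool pointing down it reaches from about 0.325 to 0.9 m from the base axis. Payload 3.5 kg.
Tool frame: the origin (TCP) lies midway between the tips of the shut fingers; the grasp point (between the pads) lies 19 mm behind it (arm.hold_point_z is the distance from the TCP to the grasp point, in m); z points along the fingers, y is the direction in which the jaws open and shut (so a half turn about z gives the same grasp; the last joint's range is limited). The gripper opens to 85 mm and grips with 20 to 120 N. Pads are 22 mm wide; open, the fingers measure 114 mm over their backs; the gripper's body (76 mm by 85 mm) begins 54 mm behind the grasp point. The pads swing forward as they close: fully open they stand 13 mm farther back than shut.
Start: joints at [-1.435, 0.276, -0.026, 1.268, 0, 1.467], TCP at [0.148, -0.607, 0.231] pointing down, gripper open.
Joint ranges: [-3.12, 3.12], [-0.85, 1.88], [-1.08, 1.24], [-1.95, 2.15], [-1.57, 1.53], [-3.14, 3.14]. Speed limits (rad/s): [2.57, 2.57, 3.14, 3.14, 3.14, 3.14].

### API

Orientations are given as a rotation vector (axis times angle).
In Python, from cell import arm gives the robot as it stands. Calls block until the motion is done:
- arm.move_to(position, orientation): joint-space move of the TCP to a pose.
- arm.move_straight(position, ori=None, feed=0.15, force_limit=None): straight line of the TCP; ori=None keeps the orientation; feed is the mean speed in m/s. With force_limit (N) it stops when the force on the tool has changed by that much, and returns True; else False.
- arm.movej(angles): joint-space move.
- arm.command_gripper(opening): finger opening in m; the grip force is fixed at half the most; returns when the fingers have stopped.
- arm.pause(seconds).
- arm.ik(position, orientation): joint angles nearest the present ones, or None.
- arm.get_obs(): the state.
- arm.grab_frame(name): name is "scene" or "side" or "wrist"; returns a dict with "frame" (420x560x3 uint8, blue, green, red), "K" (3x3 intrinsics, pixels), "origin" and "attitude" of the camera in the world; the wrist camera has in their place "mount" (4x4, takes a point from camera to tool coordinates, whose origin is the TCP and whose axes are the flange's). Camera axes: x right, y down, z forward; pixel columns grow to the right and rows downward; lengths in m; the calibration is good to about 2 mm. A picture is of the moment at which its call begins: read the wrist's pose just before it. There is no depth.
A pose or a line that the arm cannot do raises arm.Unreachable and nothing moves.
- arm.job_done(): hands the job in, once; it reports no verdict.
The state is a dict: "t": time; "q": joint angles; "joint_vel": joint speeds; "joint_torque": joint torques, N m; "position": TCP position; "ee_rot": TCP orientation; "force": force on the tool from outside, world axes, zero at the start; "moment": the same for the moment, N m; "finger_gap": finger opening in m.
Only numpy, scipy, OpenCV 4.12 (cv2) and the standard library are available. Lean on these libraries where they do the work, as an engineer would, in place of code of your own. Each camera call takes 0.05 s, during which the arm holds its last target. There are 200 camera calls.

## Working session

There is one attempt and no reset: what is moved stays moved. The work goes in short steps, each a Python script; the robot and the scene stay as the last script left them, time stands still between calls to the robot, and variables do not carry over. Pictures are saved under pics/ and viewed, about 8 in all and at most 12, crops included, and the job is handed in when it is done.

```bash
mkdir -p pics
python3 - <<'E'
from cell import arm
import cv2,numpy as np
for n in("scene","side"):
    f=arm.grab_frame(n); cv2.imwrite(f"pics/{n}0.png",f["frame"]); np.savez(f"{n}0.npz",**{k:np.array(v) for k,v in f.items()})
    print(n,f["K"],f["origin"],f["attitude"])
o=arm.get_obs();print(o["t"],o["position"],o["ee_rot"],o["force"])
E
```

```text
scene [[402.8670481    0.         282.19935428]
 [  0.         402.8670481  210.81351642]
 [  0.           0.           1.        ]] [1.30615731 0.29043512 0.98002737] [-1.55081554 -2.12693284  0.75489296]
side [[462.62639549   0.         279.11073584]
 [  0.         462.62639549 208.19336333]
 [  0.           0.           1.        ]] [0.42329071 0.81876215 0.81164679] [-0.2981735   2.81185883 -1.19313989]
0.1 [ 0.14772932 -0.60656774  0.23024326] [-3.11719192e+00 -3.73931011e-01  5.71260300e-06] [-0.06858503 -0.32339767  0.30532274]
```

View pics/scene0.png

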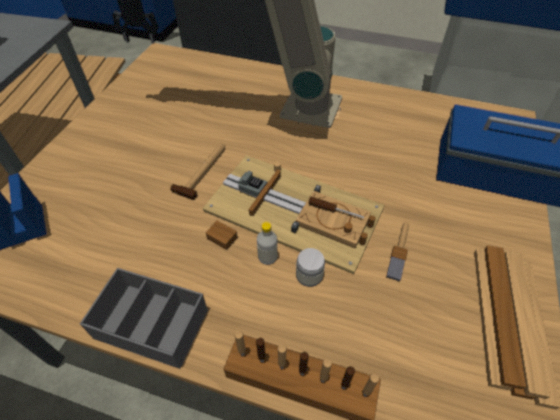

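View pics/side0.png

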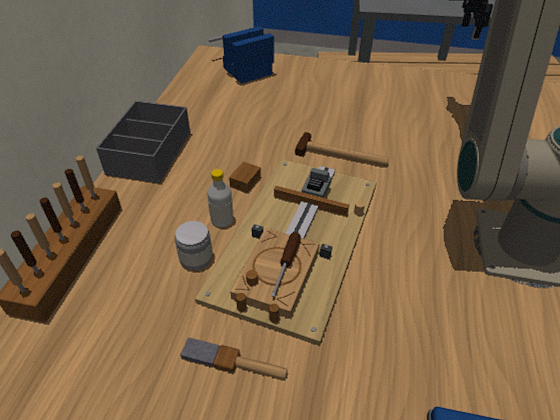

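The scene and side views show the board with the rail end at side pixel (320,170) and the dogs at (258,308). The black button is near (318,180). I'll enlarge both views.

Run:
```python
import cv2
s=cv2.imread("pics/side0.png")[150:350,190:390]; cv2.imwrite("pics/side_c.png",cv2.resize(s,None,fx=3,fy=3,interpolation=cv2.INTER_CUBIC))
s=cv2.imread("pics/scene0.png")[150:270,195:395]; cv2.imwrite("pics/scene_c.png",cv2.resize(s,None,fx=4,fy=4,interpolation=cv2.INTER_CUBIC))
```

```text
(no output)
```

View pics/side_c.png

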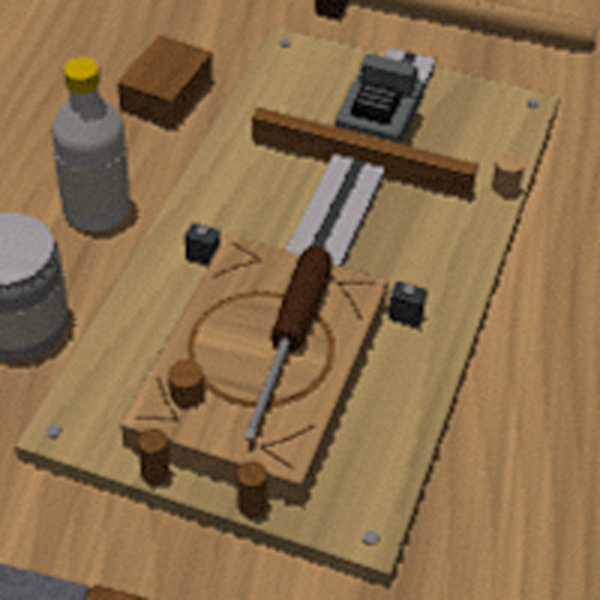

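View pics/scene_c.png

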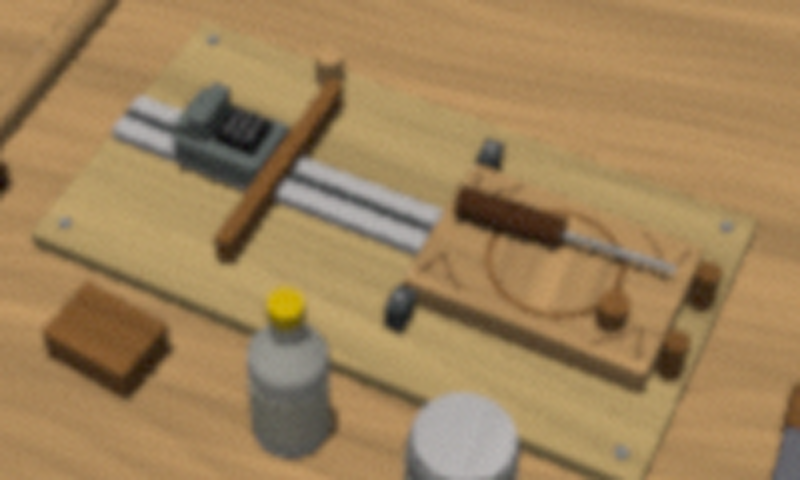

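The crops show the board's corners and its four screws clearly. Side crop: corners (278,31), (559,97), (391,573), (18,450), button (378,98). Scene crop: corners (205,25), (35,237), (755,220), button (244,130). I'll cast rays through these.

```bash
cat > h.py <<'E'
import numpy as np
from scipy.spatial.transform import Rotation as R
def cast(n,px,z):
    d=np.load(n+"0.npz"); r=R.from_rotvec(d["attitude"]).apply(np.linalg.solve(d["K"],[*px,1.]))
    return d["origin"]+r*(z-d["origin"][2])/r[2]
def side(c,z): return cast("side",((c[0]+.5)/3-.5+190,(c[1]+.5)/3-.5+150),z)
def scene(c,z): return cast("scene",((c[0]+.5)/4-.5+195,(c[1]+.5)/4-.5+150),z)
E
python3 - <<'E'
from h import *
S=[side(c,.018)[:2] for c in[(278,31),(559,97),(391,573),(18,450)]]   # rail-left(world far), rail-right, dog-right, dog-left
C=[scene(c,.018)[:2] for c in[(35,237),(205,25),(755,220)]]
print(np.round(S,4),np.round(C,4),sep='\n')
def sz(P):print([round(np.linalg.norm(P[i+1]-P[i]),4) for i in range(len(P)-1)])
sz(S);sz(C)
W=[np.array(p) for p in S]
# fit board pose: board coords; y from rail to dogs, left/right sign by handedness
B=np.array([[s*.135,y*.25] for s,y in[(1,-1),(-1,-1),(-1,1),(1,1)]])
def fit(B,P):
    P=np.array(P);b=B-B.mean(0);p=P-P.mean(0)
    U,_,V=np.linalg.svd(p.T@b);Rm=U@np.diag([1,np.linalg.det(U@V)])@V
    t=P.mean(0)-Rm@B.mean(0);return Rm,t,np.linalg.norm(B@Rm.T+t-P,axis=1)
for b,P in((B,S),(B[:3],C)):
    Rm,t,e=fit(b,P);print("yaw",np.degrees(np.arctan2(Rm[1,0],Rm[0,0])),t,e)
    for nm,q in(("side",side((378,98),.066)),("scene",scene((244,130),.066))): print(nm,q[:2],(q[:2]-t)@Rm)
E
```

```text
[[ 0.6159 -0.1744]
 [ 0.3569 -0.1366]
 [ 0.4343  0.3533]
 [ 0.6964  0.3147]]
[[ 0.6225 -0.1787]
 [ 0.3589 -0.1392]
 [ 0.4334  0.3494]]
[np.float64(0.2617), np.float64(0.496), np.float64(0.2649)]
[np.float64(0.2666), np.float64(0.4942)]
yaw -8.976211100860546 [0.52588495 0.08924895] [0.00612183 0.00337627 0.00483594 0.00189   ]
side [ 0.50632129 -0.04537754] [ 0.00168095 -0.13603016]
scene [ 0.50782346 -0.04635217] [ 0.00331679 -0.13675848]
yaw -8.650583125142203 [0.52858703 0.08610904] [0.00331018 0.0020493  0.00425647]
side [ 0.50632129 -0.04537754] [-0.00223579 -0.13333974]
scene [ 0.50782346 -0.04635217] [-0.00060411 -0.13407734]
```

The board yaw is about -8.8°. The button is near world (0.507, -0.046), so the jaw is at about 0.02. Next I shut the fingers, move above the button and look with the wrist camera.

```bash
cat >> h.py <<'E'
def ori(yaw,sg=1):
    c,s=np.cos(yaw)*sg,np.sin(yaw)*sg
    return R.from_matrix(np.array([[-s,c,0],[c,s,0],[0,0,-1.]])).as_rotvec()   # columns: x=(-s,c,0), y=(c,s,0), z=down
YAW=np.radians(-8.8)
E
python3 - <<'E'
from h import *
from cell import arm
import cv2
for sg in(1,-1): print(sg,np.round(arm.ik([.507,-.046,.22],ori(YAW,sg)),3),np.round(arm.ik([.527,.1,.06],ori(YAW,sg)),3))
q=[arm.ik([.507,-.046,.22],ori(YAW,s)) for s in(1,-1)]
sg=1 if abs(q[0][5])<abs(q[1][5]) else -1
arm.command_gripper(0.0)
arm.move_to([.507,-.046,.22],ori(YAW,sg))
o=arm.get_obs(); f=arm.grab_frame("wrist")
cv2.imwrite("pics/w1.png",f["frame"]); np.savez("w1.npz",K=f["K"],mount=f["mount"],pos=o["position"],rot=o["ee_rot"],frame=f["frame"])
print(sg,o["t"],o["position"],o["finger_gap"],o["force"],f["mount"],f["K"])
E
```

```text
1 [-0.218  0.078 -0.29   1.203  0.     1.507] [ 0.067  0.273 -0.425  0.872  0.     1.791]
-1 [-0.218  0.078 -0.29   1.203  0.    -1.635] [ 0.067  0.273 -0.425  0.872  0.    -1.35 ]
1 3.2417 [ 0.50717404 -0.04676426  0.22005255] -0.00019008858224077254 [-0.77556956 -0.1963563   0.2116087 ] [[ 7.18328277e-05 -9.44723794e-01 -3.27867273e-01  8.54330015e-02]
 [ 9.99999762e-01  2.92964115e-04 -6.25061958e-04 -8.57774907e-04]
 [ 6.86564250e-04 -3.27867150e-01  9.44723590e-01 -1.41986925e-01]
 [ 0.00000000e+00  0.00000000e+00  0.00000000e+00  1.00000000e+00]] [[314.57404167   0.         279.12559656]
 [  0.         314.57404167 213.70741012]
 [  0.           0.           1.        ]]
```

View pics/w1.png

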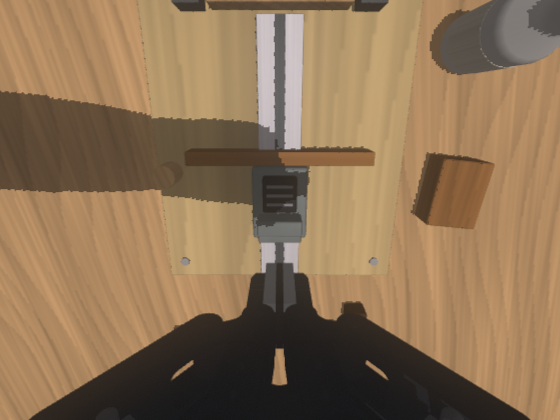

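The wrist view shows the button at about (280,194), with the rail running from (280,14) to (281,245), almost straight up the picture. The end blocks are at the top edge.

```bash
cat >> h.py <<'E'
def wcast(d,px,z):
    M=np.array(d["mount"]);Rt=R.from_rotvec(d["rot"])
    o=Rt.apply(M[:3,3])+d["pos"]; r=Rt.apply(M[:3,:3]@np.linalg.solve(d["K"],[*px,1.]))
    return o+r*(z-o[2])/r[2]
E
python3 - <<'E'
from h import *
import cv2
d=np.load("w1.npz");im=d["frame"].astype(int)
m=(im.max(2)<52).astype(np.uint8);m[:165]=0;m[222:]=0;m[:,:245]=0;m[:,310:]=0
n,l,s,c=cv2.connectedComponentsWithStats(m);k=1+s[1:,4].argmax();x,y,w,h=s[k,:4];print("button",s[k])
b=wcast(d,(x+w/2-.5,y+h/2-.5),.066);print("ctr",b, "size",wcast(d,(x,y),.066)-wcast(d,(x+w,y+h),.066))
# rail edges
sat=im.max(2)-im.min(2)
for r in(30,60,90,130,250):
    xs=np.where((sat[r,235:325]<35))[0]+235; print(r,xs.min(),xs.max(),[wcast(d,(xx,r),.03)[:2].round(4) for xx in((xs.min()+xs.max())/2,)],np.linalg.norm(wcast(d,(xs.min()-.5,r),.03)-wcast(d,(xs.max()+.5,r),.03)))
print("facing front top edge",[wcast(d,p,.048)[:2] for p in((186,150),(374,150))])
print("screws",[wcast(d,p,.018)[:2] for p in((185,261),(373,261))])
E
```

```text
button [262 176  35  36 741]
ctr [ 0.50658499 -0.0431407   0.066     ] size [-0.02813474  0.04120301  0.        ]
30 256 303 [array([0.5297, 0.1023])] 0.04458576846712704
60 257 302 [array([0.5259, 0.0774])] 0.043938156659868007
90 257 301 [array([0.5213, 0.0511])] 0.04423586959177409
130 235 300 [array([0.5038, 0.0153])] 0.06750477013183848
250 260 297 [array([ 0.4939, -0.1202])] 0.044230500409805154
facing front top edge [array([0.42193028, 0.01002543]), array([ 0.60532117, -0.01857564])]
screws [array([ 0.37785399, -0.12294988]), array([ 0.60475659, -0.15829626])]
```

```bash
sed -i 's/^YAW=.*/YAW=np.radians(-8.95); U=np.array([-np.sin(YAW),np.cos(YAW),0]); BTN=np.array([.5066,-.0431,0])/' h.py
python3 - <<'E'
from h import *
from cell import arm
O=ori(YAW); P=BTN-.003*U
def show(s):
    o=arm.get_obs();print(s,round(o["t"],2),o["position"].round(4),np.round(o["force"],1))
arm.move_straight(P+[0,0,.10],O,feed=.12);show("above")
arm.move_straight(P+[0,0,.072],feed=.05);show("near")
r=arm.move_straight(P+[0,0,.050],feed=.015,force_limit=25);show(("pressed",r))
arm.pause(.2);show("hold")
E
```

```text
above 4.44 [ 0.5069 -0.0462  0.1008] [ 0.2  0.5 -0.2]
near 5.15 [ 0.5061 -0.046   0.0718] [ 0.4 -0.2  0.3]
('pressed', True) 6.17 [ 0.5064 -0.0461  0.0584] [-2.4  0.2  9.6]
hold 6.37 [ 0.5064 -0.0461  0.0585] [-2.9  1.1  9.3]
```

Run:
```python
from h import *
from cell import arm
P=BTN-.003*U
for z in(.0578,.0572,.0566,.056):
    arm.move_straight(P+[0,0,z],feed=.01,force_limit=40); arm.pause(.1)
    o=arm.get_obs();print(z,round(o["t"],2),o["position"].round(4),np.round(o["force"],1))
    if o["force"][2]>22:break
```

```text
0.0578 6.72 [ 0.5064 -0.0461  0.0589] [-2.8  0.7  9.5]
0.0572 7.07 [ 0.5064 -0.0461  0.0583] [-2.9  1.  10. ]
0.0566 7.42 [ 0.5064 -0.0461  0.058 ] [-4.2  0.9 10.9]
0.056 7.77 [ 0.5065 -0.0461  0.0579] [-4.7  0.8 15.5]
```

Run:
```python
from h import *
from cell import arm
P=BTN-.003*U
def show(s):
    o=arm.get_obs();f=o["force"];print(s,round(o["t"],2),o["position"].round(4),"along",round(float((o["position"]-P)@U),4),"Fu",round(float(f@U),1),"Fz",round(f[2],1));return f
z=.0552
while show(z)[2]<24 and z>.053:
    arm.move_straight(P+[0,0,z],feed=.01,force_limit=40);arm.pause(.1);z-=.0006
z+=.0006
open("z.txt","w").write(str(z))
for s in(.02,.05,.08):
    r=arm.move_straight(P+s*U+[0,0,z],feed=.04,force_limit=14);f=show((s,r))
    if r or f[2]<14:break
import cv2
o=arm.get_obs();f=arm.grab_frame("wrist");cv2.imwrite("pics/w2.png",f["frame"])
np.savez("w2.npz",K=f["K"],mount=f["mount"],pos=o["position"],rot=o["ee_rot"],frame=f["frame"])
```

```text
0.0552 7.77 [ 0.5065 -0.0461  0.0579] along 0.0 Fu 0.1 Fz 15.5
0.054599999999999996 8.12 [ 0.5065 -0.0461  0.0579] along -0.0 Fu 0.2 Fz 19.4
0.05399999999999999 8.47 [ 0.5066 -0.0462  0.0579] along -0.0 Fu 0.2 Fz 23.4
0.05339999999999999 8.82 [ 0.5067 -0.0462  0.0578] along -0.0 Fu 0.9 Fz 29.7
(0.02, False) 9.47 [ 0.5098 -0.0263  0.0578] along 0.0201 Fu -0.1 Fz 27.9
(0.05, False) 10.37 [0.5145 0.0034 0.0578] along 0.0502 Fu 0.2 Fz 27.8
(0.08, False) 11.27 [0.5192 0.0333 0.0578] along 0.0804 Fu -0.4 Fz 27.3
```

View pics/w2.png

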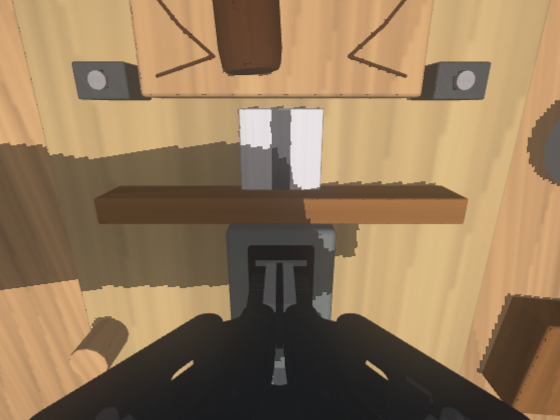

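The jaw follows the fingertips. The facing's front top edge is at row 186 and the stop faces at about row 98. I'll measure the gap and push the rest of the way.

Run:
```python
from h import *
from cell import arm
import cv2
d=np.load("w2.npz")
a=wcast(d,(280,186),.048);b=[wcast(d,(x,r),.046) for x,r in((95,99),(465,99))]
gap=float((np.mean(b,0)-a)@U);print("gap",gap,[float((q-a)@U) for q in b])
P=BTN-.003*U; z=float(open("z.txt").read())
def show(s):
    o=arm.get_obs();f=o["force"];print(s,round(o["t"],2),"along",round(float((o["position"]-P)@U),4),"z",round(o["position"][2],4),"Fu",round(float(f@U),1),"Fz",round(f[2],1));return f
s0=.08+min(gap,.05)-.008
arm.move_straight(P+s0*U+[0,0,z],feed=.04,force_limit=14);show(s0)
for k in range(1,10):
    s=s0+.002*k
    r=arm.move_straight(P+s*U+[0,0,z],feed=.02,force_limit=14);f=show((round(s,4),r))
    if r or f@U<-6:break
o=arm.get_obs();f=arm.grab_frame("wrist");cv2.imwrite("pics/w3.png",f["frame"])
np.savez("w3.npz",K=f["K"],mount=f["mount"],pos=o["position"],rot=o["ee_rot"],frame=f["frame"])
```

```text
gap 0.04056102175308492 [0.04050607065382896, 0.040615972852340906]
0.11256102175308491 12.28 along 0.1132 z 0.0578 Fu 0.1 Fz 26.5
(0.1146, False) 12.53 along 0.1151 z 0.0578 Fu -1.0 Fz 27.5
(0.1166, False) 12.78 along 0.1171 z 0.0578 Fu -0.4 Fz 27.2
(0.1186, False) 13.03 along 0.1191 z 0.0578 Fu -0.2 Fz 26.6
(0.1206, False) 13.28 along 0.1211 z 0.0578 Fu -1.5 Fz 27.1
(0.1226, False) 13.53 along 0.1231 z 0.0578 Fu -1.1 Fz 26.6
(0.1246, False) 13.78 along 0.1251 z 0.0578 Fu -0.8 Fz 26.6
(0.1266, False) 14.03 along 0.1271 z 0.0578 Fu -0.2 Fz 26.5
(0.1286, False) 14.28 along 0.1276 z 0.0578 Fu -4.2 Fz 27.7
(0.1306, False) 14.53 along 0.1278 z 0.0578 Fu -9.3 Fz 28.5
```

View pics/w3.png

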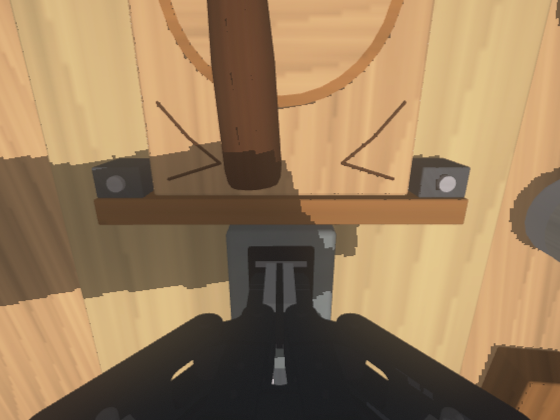

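The facing has met both blocks: the force along the rail rose sharply at 0.1277 m of travel, and the picture shows contact. Now I lift straight up to let go, then check from clear.

Run:
```python
from h import *
from cell import arm
import cv2
P=BTN-.003*U+.129*U
arm.move_straight(P+[0,0,.075],feed=.04)
arm.move_straight(P+[0,0,.20],feed=.12); 
arm.move_straight(P-.06*U+[0,0,.22],feed=.15);arm.pause(.3)
o=arm.get_obs();print(o["t"],o["position"],o["force"])
f=arm.grab_frame("wrist");np.savez("w4.npz",K=f["K"],mount=f["mount"],pos=o["position"],rot=o["ee_rot"],frame=f["frame"])
s=arm.grab_frame("side")["frame"][150:350,190:390]
cv2.imwrite("pics/w4.png",f["frame"]);cv2.imwrite("pics/side_end.png",cv2.resize(s,None,fx=3,fy=3,interpolation=cv2.INTER_CUBIC))
```

```text
17.325 [0.51672463 0.02271437 0.21965181] [ 0.09328096  0.02983221 -0.52400263]
```

View pics/w4.png

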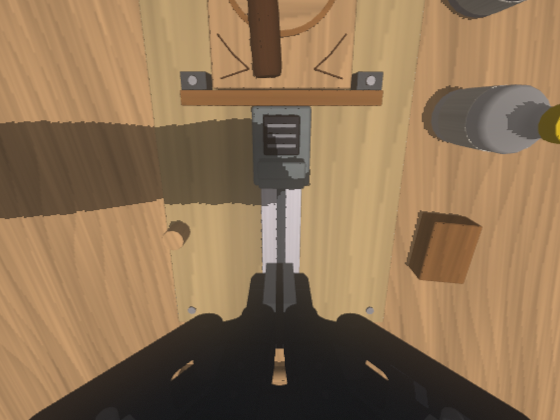

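View pics/side_end.png

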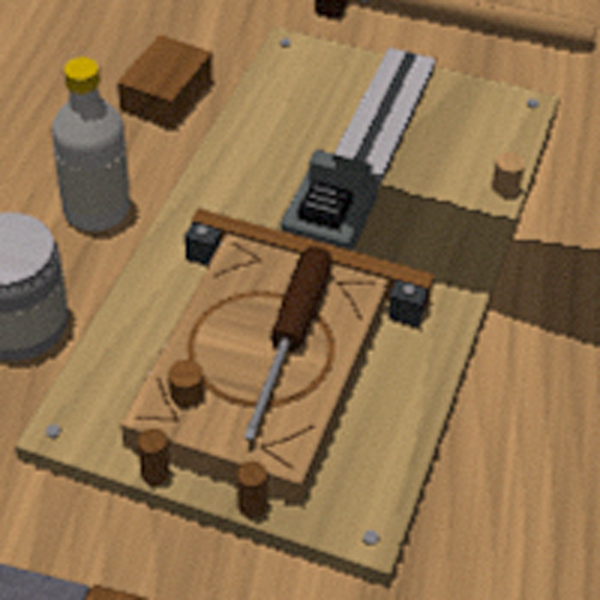

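The facing sits flush against both blocks (wrist rows about 90, side crop from (195,215) to (430,280)). The button at (282,135) stands up, and the panel, gouge, plugs, bottle and tin are at the same pixels as before. I'm handing in.

```bash
python3 -c "
from cell import arm
arm.job_done()"
```

```text
the job is handed in; nothing more can be done
```

The jaw is now against both end-stop blocks with its button released, and the job is handed in. The arm was clear, with its last move finished at 17.3 s of the 38 s allowed.

- **Press and push:** I pressed the button down with shut fingertips at about 27 N. The tip stayed at z = 57.8 mm, which is fully down, at every reading along the push. I slid the jaw about 128 mm until the force along the rail rose to 9 N at the stop, then lifted straight off.
- **Jaw:** The last pictures show the facing flush on both blocks, and the button appears to be up. I judged the button by eye and did not measure its height or test that the jaw is locked.
- **Surroundings:** By eye, the panel, gouge, plugs, bottle and offcut look unmoved in the last pictures. The tin and mallet show only in part, and I did not recheck the brush.
- **Robot:** It touches nothing, with about 0.5 N left on the tool.

No check failed. Two readings were slightly off:
- **First press:** It stopped early at its 25 N force limit, then settled to about 9 N, so I pressed further in small steps until the button bottomed.
- **Drag force:** It read only 0 to 1.5 N while sliding, against about 2 N expected, but the pictures showed the jaw following the fingertips.

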